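# Set the iris throttle valve to the red set-point and lock it

### The arm

A 6-joint arm with a two-finger parallel gripper is mounted at the origin on a cart in front of the work surface, level with it; the furniture and walls round the work are solid. World frame = base frame: x ahead of the robot, y to its left, z up, the work surface at z = 0. Lengths are in mm, angles in rad, forces in N, time in s.
With the tool pointing down it reaches from about 325 to 775 mm from the base axis. Payload 5.5 kg.
Tool frame: the origin (TCP) lies on the centre line of the jaws, within the pads' length; the fingertips stand 17 mm ahead of it and the grasp point (between the pads) lies 2 mm behind it (env.tips_ahead is the distance from the TCP to the fingertips, in mm); y points along the fingers, z is the direction in which the jaws open and shut, and the axes are right-handed (so a half turn about y gives the same grasp; the last joint's range is limited). The gripper opens to 85 mm and grips with 20 to 120 N. Pads are 22 mm wide; open, the fingers measure 114 mm over their backs; the gripper's body (76 mm by 85 mm) begins 54 mm behind the grasp point. The pads swing forward as they close: fully open they stand 13 mm farther back than shut.
Start: joints at [-1.235, 0.091, 1.231, -0, 1.82, -0.057], TCP at [229.667, -554.319, 248.275] pointing down, gripper open.
Joint ranges: [-2.87, 2.87], [-0.86, 2.18], [0.17, 2.46], [-1.51, 4.65], [0.06, 2.69], [-2.65, 2.65]. Speed limits (rad/s): [2.57, 2.57, 3.01, 3.14, 3.14, 3.14].

### API

Orientations are given as a rotation vector (axis times angle).
In Python, from rig import env gives the robot as it stands.
- The arm moves only by the shell command python3 -m crank 'ROWS' [OPENING] [FORCE]. ROWS is JSON, a list of rows, each an object of numbers: "tx", "ty", "tz": the shift along the tool's x, y, z in mm; "turn": the turn about the tool's y in rad. A call has 1 to 10 rows; each row shifts and turns the commanded pose from where the row before left it, along the tool's axes as they then stand; what a row does not reach is not made up. A row lasts 1/8 s, in which the tool goes at most 62.5 mm and 10.7 degrees, less where a joint would pass 70% of its speed; a pose out of reach is approached as far as the arm can. A call is refused whole if a number of a shift passes 62.5 or a number of a turn 0.188, either way. A call with a gripper value outside its range is refused whole. OPENING is the closure, from 0 (fully open) to 1 (shut), set as the call begins (- or left out, the last holds). The fingers move at their own pace and stop on an object; FORCE is the grip in N (left out, the last holds). Time passes only in rows, so rows that do not move let the fingers close. It gives the time, the measured TCP pose, the force and the opening at its end, in the units of the state.
- env.read_state(): the state, without advancing time (a new reading comes with each control period).
- env.grab_frame(name): name is "side" or "top" or "wrist"; returns a dict with "pixels" (420x560x3 uint8, blue, green, red), "fx", "fy", "cx", "cy" (pixels), "R" (3x3) and "t" (3): a world point X has camera coordinates R X + t. Camera axes: x right, y down, z forward; pixel columns grow to the right and rows downward; lengths in mm; the calibration is good to about 2 mm. A picture is of the moment at which its call begins. There is no depth.
- env.finish_job(): hands the job in, once; it reports no verdict.
The state is a dict: "time": time; "q": joint angles; "qd": joint speeds; "tau": joint torques, N m; "ee_pos": TCP position; "eef_rot": TCP orientation; "wrist_force": force on the tool from outside, world axes, zero at the start; "torque": the same for the moment, N m; "gripper_width": opening from 0.0 (shut) to 1.0 (fully open).
Only numpy, scipy, OpenCV 4.12 (cv2) and the standard library are available. Lean on these libraries where they do the work, as an engineer would, in place of code of your own. Each camera call takes 0.05 s, during which the arm holds its last target. There are 200 camera calls.

### The job

Set the throttle valve on the bench: push its yellow lever round by the upright pin until the lever lies across the middle of the red dot on the dial, then push the green post of the lock slide in towards the ring as far as it goes, with the lever still on the red dot. Push gently with the fingertips rather than gripping hard, and leave the jar, the pipe elbow and the pipe nipple beside the valve where they stand.

Things in the scene. Friction and masses are not known exactly. Their poses are not given: they have to be found in the camera images.
- valve: The throttle valve, fixed; origin at bench height on the vertical axis about which its ring turns, the centre of the round black dial plate (176 mm in diameter, 12 mm thick). x points to the valve's back: the white scale's middle lies at -x of the origin, towards the robot. The steel body in the middle is 106 mm in diameter, 41 mm high; the ring round it (116 mm) turns with the lever
- lever (a joint): Angle of the ring and its yellow lever (rad), anticlockwise positive seen from above, 0 when the lever points to the middle of the scale (the -x direction of the valve body), stops at -1.2 and 1.2. Turned by about 1 N at the pin; friction holds it where it is left
- lever_pin (a point): Point on the upright steel pin at the outer end of the lever, 50 mm above the bench, 100 mm from the valve axis. The pin is 10 mm in diameter and stands free from 27 mm to 66 mm above the bench, with a black ball of 16 mm diameter on it whose top is 82 mm high. x points outward along the lever. It lies beyond the edge of the dial plate, so a finger beside it meets nothing higher than 15 mm except the lever itself (bar 5 mm wide, top 23 mm high)
- lever_arm (a point): Point on the centre line of the top of the yellow lever bar (5 mm wide, its top 23 mm above the bench), 75 mm from the valve axis, where the bar passes above the dots. x points outward along the lever, y across it
- red_dot: Red dot, the set-point wanted: a fixed disc 14 mm in diameter and 3 mm thick on the dial, about 75 mm from the valve axis; its origin is the centre of its underside
- blue_dot: Blue dot, another set-point, not wanted now; like the red one. The three dots change places
- white_dot: White dot, another set-point, not wanted now; like the red one
- lock (a joint): Travel of the lock slide (m): 0 fully out, 0.014 fully in at its stop; starts between 0 and 0.003; straight towards the valve axis. It needs about 1.5 N and stays where it is left. It does not stop the lever from turning if the lever is pushed again
- lock_post (a point): Point on the green upright post on the lock slide, at the back left of the valve, 45 mm above the bench. The post is 14 mm in diameter, its top 62 mm high, with a collar of 20 mm diameter up to 26 mm above the bench; it stands 100 mm from the valve axis when fully out and 86 mm when fully in. x points outward, away from the valve axis. Outside it is the slide's guide, to 128 mm from the axis, 18 mm high, then bare bench
- jar_mid (a point): Middle of a white jar with black lid, 54 mm in diameter, 70 mm high, loose on the bench, right of the valve near the front edge; leave it
- elbow_mid (a point): Point inside a grey metal pipe elbow (40 x 67 x 65 mm), 32 mm above the bench, loose, at the back right of the valve; leave it
- nipple_mid (a point): Middle of a grey metal pipe nipple with flanged ends, 40 mm in diameter, 60 mm high, loose, left of the valve; leave it

How it is judged (in metres and radians):
On the way, in this order (a step that is already met when the one before it is completed fails the run):
1. the lever is pushed to the red dot (y of red_dot in the frame of lever_arm between -0.005 and 0.005 m and horizontal distance between lever_arm and red_dot below 0.02 m and velocity of joint lever between -0.1 and 0.1 rad/s), for 0.3 s.
2. then the lock slide is pushed in, with the lever still on the red dot (y of red_dot in the frame of lever_arm between -0.005 and 0.005 m and horizontal distance between lever_arm and red_dot below 0.02 m and value of joint lock above 0.0115 m), for 0.2 s.
At the end, for the whole second after the job is handed in: The lever's centre line passes within 5 mm of the centre of the red dot and is at rest, and the lock slide is in by at least 11.5 of its 14 mm (all of step 2 and velocity of joint lever between -0.05 and 0.05 rad/s); the robot touches nothing.
It fails at once if the valve, its lever or its lock is gripped hard or pushed with more than 30 N (contact force between the fingers and valve above 30 N).
It fails at once if the jar is lifted, carried or shoved by more than 2 cm (distance of jar_mid from where it was at the start of the episode above 0.02 m).
It fails at once if the elbow is lifted, carried or shoved by more than 2 cm (distance of elbow_mid from where it was at the start of the episode above 0.02 m).
It fails at once if the nipple is lifted, carried or shoved by more than 2 cm (distance of nipple_mid from where it was at the start of the episode above 0.02 m).
It also fails if it takes over 64 s, if anything falls off the work surface, if the arm or the gripper's body presses on something with over 40 N, if the wrist force passes 120 N, or if a joint passes its speed limit or range.

## Working session

There is one attempt and no reset: what is moved stays moved. The work goes in short steps, Python scripts to look and compute and a shell command to move; the robot and the scene stay as the last step left them, time stands still between calls to the robot, and variables do not carry over. Pictures are saved under pics/ and viewed, about 8 in all and at most 12, crops included, and the job is handed in when it is done.

```bash
mkdir -p pics; cat > h.py <<'E'
from rig import env
import numpy as np, cv2
from scipy.spatial.transform import Rotation as Ro
def ray(f,u,v,z):
    R=np.array(f["R"]);t=np.array(f["t"]);c=-R.T@t
    d=R.T@np.array([(u-f["cx"])/f["fx"],(v-f["cy"])/f["fy"],1]); return c+d*(z-c[2])/d[2]
def pix(f,X):
    p=np.array(f["R"])@np.array(X,float)+np.array(f["t"]); return [round(float(f["fx"]*p[0]/p[2]+f["cx"]),1),round(float(f["fy"]*p[1]/p[2]+f["cy"]),1)]
E
python3 - <<'E'
from h import *
s=env.read_state(); print(s)
print(np.round(Ro.from_rotvec(s["eef_rot"]).as_matrix(),3))
for n in("top","side"):
    f=env.grab_frame(n); cv2.imwrite(f"pics/{n}0.png",f["pixels"]); np.save(f"{n}0.npy",f,allow_pickle=True)
    print(n,-np.array(f["R"]).T@f["t"],f["fx"])
E
```

```text
{'time': 0.0, 'q': array([-1.23469223e+00,  9.18584300e-02,  1.23191058e+00, -8.45341740e-06,
        1.81979808e+00, -5.67130378e-02]), 'qd': array([ 0.0007381 , -0.00110249, -0.00076107, -0.00060689, -0.00071199,
       -0.00040417]), 'tau': array([ 1.04140257e-03, -4.58720934e+01, -4.18025279e+01,  2.22235385e-04,
        1.15824307e-02,  2.54138820e-05]), 'ee_pos': array([ 229.5795326 , -554.06301513,  247.13714765]), 'eef_rot': array([-0.39943371,  2.00802404, -2.00402729]), 'wrist_force': array([ 1.26593378,  0.51317988, -0.28977074]), 'torque': array([ 0.01555925, -0.03352705,  0.01373736]), 'gripper_width': 1.0025021586752554}
[[-0.924 -0.001  0.383]
 [-0.383  0.002 -0.924]
 [-0.    -1.    -0.002]]
top [425.56263436 235.3236158  995.55915763] 463.18266681417913
side [ 809.73339101 -334.6494943  1028.05483845] 488.08300721206786
```

View pics/top0.png

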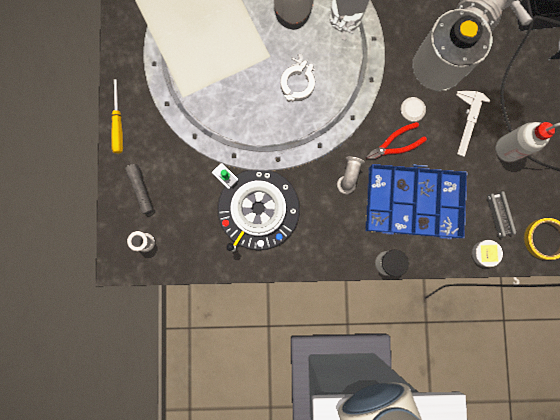

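View pics/side0.png

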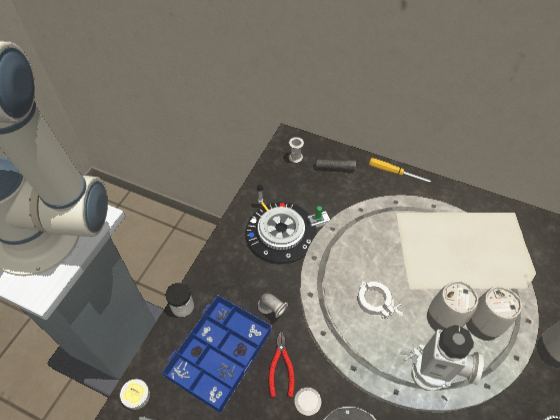

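Top: valve near (259,208), red dot (225,224), yellow lever towards (234,248), green post (225,175). Nipple (140,242), elbow (350,175), jar (390,263). Side: valve near (281,227). Next, enlarged crops.

```bash
python3 - <<'E'
from h import *
t=cv2.imread("pics/top0.png")[155:265,205:315]; s=cv2.imread("pics/side0.png")[180:270,235:335]
cv2.imwrite("pics/c0.png",np.hstack([cv2.resize(t,(400,400),interpolation=2),cv2.resize(s,(400,360),interpolation=2)[:360]]) if 0 else np.hstack([cv2.resize(t,(440,440),interpolation=2),np.vstack([cv2.resize(s,(360,324),interpolation=2),np.zeros((116,360,3),np.uint8)])]))
f=np.load("top0.npy",allow_pickle=True).item()
print(f["R"])
for u,v,z in[(259,208,12),(225,224,15),(236,248,70),(225,175,62)]:print(ray(f,u,v,z))
E
```

```text
[[-0.02290926 -0.9997285   0.00425267]
 [-0.99432867  0.02234322 -0.10397733]
 [ 0.10385408 -0.00661059 -0.99457058]]
[547.96404903 264.82917952  12.        ]
[514.9743997  337.58301121  15.        ]
[461.41777336 310.47521225  70.        ]
[611.26829227 331.52928017  62.        ]
```

View pics/c0.png

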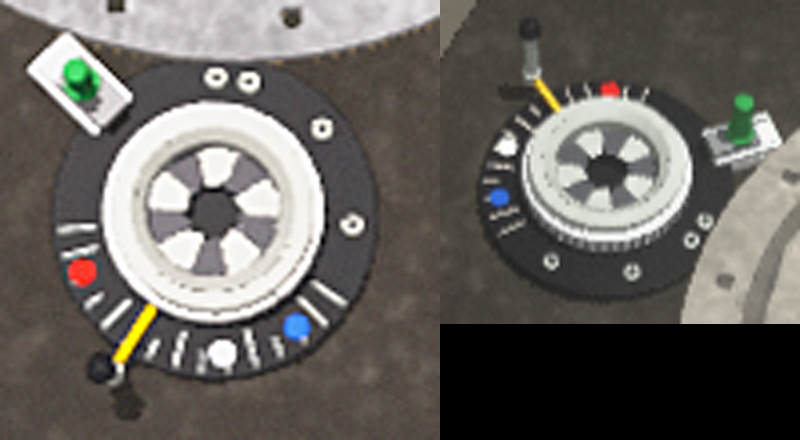

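```bash
python3 - <<'E'
from h import *
from scipy.optimize import least_squares
T=np.load("top0.npy",allow_pickle=True).item();S=np.load("side0.npy",allow_pickle=True).item()
ct=lambda u,v:(u/4+205-.375,v/4+155-.375); cs=lambda u,v:((u-440)/3.6+235-.36,v/3.6+180-.36)
P={"red":(ct(82,272),cs(610,89),15),"ball":(ct(100,369),cs(530,28),74),"post":(ct(76,66),cs(743,100),60),"white":(ct(222,353),cs(506,146),15),"blue":(ct(296,326),cs(498,197),15)}
W={}
for k,(a,b,z) in P.items():
    A=ray(T,*a,z);B=ray(S,*b,z);W[k]=A
    tri=least_squares(lambda X:np.r_[np.array(pix(T,X))-a,np.array(pix(S,X))-b],A,diff_step=1e-3,x_scale=10)
    print(k,A.round(1),B.round(1),tri.x.round(1),np.abs(tri.fun).max().round(2))
# dial outline in top view: low-saturation dark threshold is unreliable; use edges read
for e in [(53,219),(381,219),(217,382)]: print("edge",ray(T,*ct(*e),12).round(1))
print("bar",ray(T,*ct(152,310),23),ray(T,*ct(118,362),23))
# centre: dots at 75, ball at 100, post ~98.5
D=["red","white","blue"]
g=least_squares(lambda c:[np.hypot(*(W[k][:2]-c))-75 for k in D]+[np.hypot(*(W["ball"][:2]-c))-100,np.hypot(*(W["post"][:2]-c))-98.5],[548,265]);c=g.x
print("centre",c,g.fun)
for k in W: d=W[k][:2]-c; print(k,np.hypot(*d),np.degrees(np.arctan2(d[1],d[0])))
E
```

```text
red [517.9 337.3  15. ] [520.3 337.6  15. ] [519.1 337.3  15. ] 0.53
ball [463.8 322.8  74. ] [466.1 322.6  74. ] [464.6 323.1  73.8] 0.44
post [619.8 334.5  60. ] [618.7 336.7  60. ] [619.5 335.4  60. ] 0.48
white [473.2 263.8  15. ] [474.5 262.9  15. ] [473.7 263.6  15. ] 0.3
blue [486.6 224.3  15. ] [488.  222.9  15. ] [487.3 223.9  15. ] 0.36
edge [547.  352.8  12. ]
edge [543.  177.5  12. ]
edge [458.1 266.8  12. ]
bar [496.25595999 299.90178177  23.        ] [469.34679918 318.13700143  23.        ]
centre [547.57628351 268.09922418] [ 0.28048604 -0.51133635  0.05504373  0.05400855 -0.42096709]
red 75.2804860356327 113.21577918430432
ball 100.05400854703758 146.87654845381454
post 98.07903290946764 42.579807790244885
white 74.48866365044722 -176.67458972300992
blue 75.05504372973837 -144.30731769352278
```

Triangulation agrees: the centre is about (548,268), all three dots and the pin are at their nominal radii, lever at 146.9°, red at 113.2°, post at 42.6°. The lever has to be pushed clockwise by 33.7°. Closing the gripper and moving over to a staging point.

```bash
r='{"tx":-26,"tz":-35}'; python3 -m crank '[{"tx":-26,"tz":-35},{"tx":-26,"tz":-35},{"tx":-26,"tz":-35},{"tx":-26,"tz":-35},{"tx":-26,"tz":-35},{"tx":-26,"tz":-35},{"tx":-26,"tz":-35},{"tx":-26,"tz":-35},{"tx":-26,"tz":-35},{"tx":-26,"tz":-35}]' 1 20
python3 -m crank '[{"tx":-26,"tz":-35},{"tx":-26,"tz":-35},{"tx":-26,"tz":-35},{"tx":-26,"tz":-35},{"tx":-26,"tz":-35},{"tx":-26,"tz":-35},{"tx":-26,"tz":-35},{"tx":-26,"tz":-35},{"turn":-0.15},{"turn":-0.155}]'
cat >> h.py <<'E'
def go(x,y,z):
    s=env.read_state(); M=Ro.from_rotvec(s["eef_rot"]).as_matrix(); print("tcp",s["ee_pos"].round(1),"F",s["wrist_force"].round(1),"q6",s["q"][5].round(2),"t",s["time"],"x-angle",np.degrees(np.arctan2(M[1,0],M[0,0])).round(1),"yz",M[2,1].round(4))
    print("tool delta",(M.T@(np.array([x,y,z])-s["ee_pos"])).round(1))
E
python3 -c "from h import *; go(433.7,297.3,150)"
```

```text
tcp [ 229.6 -554.1  247.2] F [-0.2 -0.5  0.5] q6 -0.06 t 0.1 x-angle -157.5 yz -1.0
tool delta [-514.5   98.5 -708.3]validation failed for argument at $[0]...
validation failed for argument at $[0]...
```

The rows were probably refused because every key is needed.

```bash
python3 -m crank '[{"tx":-26,"ty":0,"tz":-35,"turn":0},{"tx":-26,"ty":0,"tz":-35,"turn":0},{"tx":-26,"ty":0,"tz":-35,"turn":0},{"tx":-26,"ty":0,"tz":-35,"turn":0},{"tx":-26,"ty":0,"tz":-35,"turn":0},{"tx":-26,"ty":0,"tz":-35,"turn":0},{"tx":-26,"ty":0,"tz":-35,"turn":0},{"tx":-26,"ty":0,"tz":-35,"turn":0},{"tx":-26,"ty":0,"tz":-35,"turn":0},{"tx":-26,"ty":0,"tz":-35,"turn":0}]' 1 20
python3 -c "from h import *; go(433.7,297.3,150)"
```

```text
time: 1.35
ee_pos: [335.9, -130.1, 247.9]
eef_rot: [-0.399, 2.006, -2.006]
wrist_force: [0.2, -0.1, -0.1]
gripper_width: 0.002
tcp [ 335.9 -130.1  247.9] F [ 0.2 -0.1 -0.1] q6 0.71 t 1.35 x-angle -157.5 yz -1.0
tool delta [-253.9   98.  -357.4]
```

```bash
python3 -m crank '[{"tx":-28,"ty":0,"tz":-40,"turn":0},{"tx":-28,"ty":0,"tz":-40,"turn":0},{"tx":-28,"ty":0,"tz":-40,"turn":0},{"tx":-28,"ty":0,"tz":-40,"turn":0},{"tx":-28,"ty":0,"tz":-40,"turn":0},{"tx":-28,"ty":0,"tz":-40,"turn":0},{"tx":-28,"ty":0,"tz":-40,"turn":0},{"tx":-28,"ty":0,"tz":-40,"turn":0},{"tx":0,"ty":0,"tz":0,"turn":-0.15},{"tx":0,"ty":0,"tz":0,"turn":-0.155}]'
python3 -m crank '[{"tx":0,"ty":0,"tz":0,"turn":0},{"tx":0,"ty":0,"tz":0,"turn":0}]'
python3 -c "from h import *; go(433.7,297.3,49)"
```

```text
time: 2.6
ee_pos: [420.1, 250.6, 247.3]
eef_rot: [-0.668, 1.813, -1.814]
wrist_force: [-0.1, -0.4, 0.1]
gripper_width: -0.002
time: 2.85
ee_pos: [420.3, 249.8, 248.1]
eef_rot: [-0.659, 1.819, -1.819]
wrist_force: [0.7, 0.4, -1.1]
gripper_width: 0.002
tcp [420.3 249.8 248.1] F [ 0.7  0.4 -1.1] q6 1.34 t 2.85 x-angle -140.2 yz -1.0
tool delta [-40.8 199.1 -27.9]
```

```bash
python3 -m crank '[{"tx":-20,"ty":0,"tz":-14,"turn":0},{"tx":-21,"ty":0,"tz":-14,"turn":0},{"tx":0,"ty":35,"tz":0,"turn":0},{"tx":0,"ty":35,"tz":0,"turn":0},{"tx":0,"ty":35,"tz":0,"turn":0},{"tx":0,"ty":30,"tz":0,"turn":0},{"tx":0,"ty":30,"tz":0,"turn":0},{"tx":0,"ty":20,"tz":0,"turn":0},{"tx":0,"ty":12,"tz":0,"turn":0},{"tx":0,"ty":0,"tz":0,"turn":0}]'
python3 - <<'E'
from h import *
go(495.9,349.7,51)
f=env.grab_frame("top");s=env.grab_frame("side")
cv2.imwrite("pics/c1.png",np.hstack([cv2.resize(f["pixels"][155:265,205:315],(440,440),interpolation=2),np.vstack([cv2.resize(s["pixels"][180:270,235:335],(360,324),interpolation=2),np.zeros((116,360,3),np.uint8)])]))
E
```

```text
time: 4.1
ee_pos: [433.6, 297.5, 50.8]
eef_rot: [-0.662, 1.818, -1.818]
wrist_force: [-0.3, -0.1, 0.1]
gripper_width: 0.002
tcp [433.6 297.5  50.8] F [-0.3 -0.1  0.1] q6 1.41 t 4.1 x-angle -140.1 yz -1.0
tool delta [-81.3  -0.2   0. ]
```

View pics/c1.png

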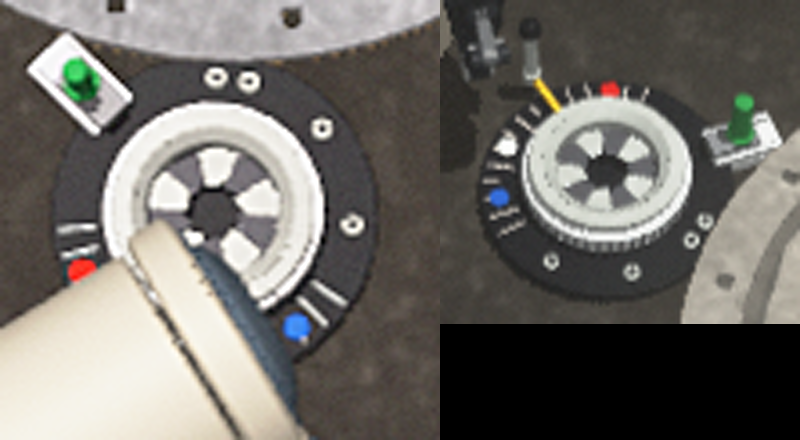

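The side view shows the fingers at about (490,45), left of the pin at (533,50), as planned. The top view is blocked by the arm. Pushing most of the way gently.

```bash
python3 -m crank '[{"tx":-8,"ty":0,"tz":0,"turn":0},{"tx":-6,"ty":0,"tz":0,"turn":0},{"tx":-4,"ty":0,"tz":0,"turn":0},{"tx":-4,"ty":0,"tz":0,"turn":0},{"tx":-4,"ty":0,"tz":0,"turn":0},{"tx":-4,"ty":0,"tz":0,"turn":0},{"tx":-4,"ty":0,"tz":0,"turn":0},{"tx":-4,"ty":0,"tz":0,"turn":0},{"tx":-4,"ty":0,"tz":0,"turn":0},{"tx":-4,"ty":0,"tz":0,"turn":0}]'
python3 -m crank '[{"tx":-4,"ty":0,"tz":0,"turn":0},{"tx":-4,"ty":0,"tz":0,"turn":0},{"tx":-4,"ty":0,"tz":0,"turn":0},{"tx":-4,"ty":0,"tz":0,"turn":0},{"tx":-4,"ty":0,"tz":0,"turn":0},{"tx":-3,"ty":0,"tz":0,"turn":0},{"tx":-3,"ty":0,"tz":0,"turn":0},{"tx":0,"ty":0,"tz":0,"turn":0},{"tx":0,"ty":0,"tz":0,"turn":0}]'
python3 - <<'E'
from h import *
go(495.9,349.7,51)
f=env.grab_frame("top");s=env.grab_frame("side");np.save("s2.npy",s,allow_pickle=True)
cv2.imwrite("pics/c2.png",np.hstack([cv2.resize(f["pixels"][155:265,205:315],(330,330),interpolation=2),cv2.resize(s["pixels"][180:235,240:315],(450,330),interpolation=2)]))
E
```

```text
time: 5.45
ee_pos: [469.2, 327.5, 51.3]
eef_rot: [-0.661, 1.817, -1.817]
wrist_force: [-1.7, 0.4, 0.6]
gripper_width: 0.004
time: 6.58
ee_pos: [489.0, 344.1, 51.3]
eef_rot: [-0.661, 1.817, -1.817]
wrist_force: [-1.4, -1.2, -0.4]
gripper_width: 0.001
tcp [489.  344.1  51.3] F [-1.4 -1.2 -0.4] q6 1.43 t 6.575 x-angle -140.0 yz -1.0
tool delta [-8.9  0.3  0.2]
```

View pics/c2.png

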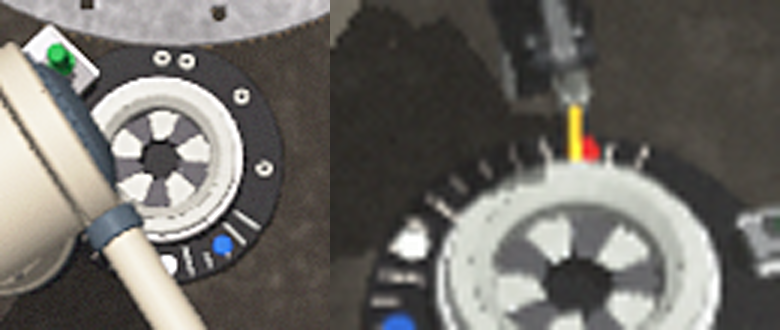

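```bash
python3 - <<'E'
from h import *
S=np.load("s2.npy",allow_pickle=True).item()
c=np.array([548,267.9])
for a in (110,112,113.2,114,116,118,120):
    d=np.array([np.cos(np.radians(a)),np.sin(np.radians(a))])
    print(a,[[round((p[0]-240+.42)*6+330),round((p[1]-180+.42)*6)] for p in (pix(S,[*(c+r*d),z]) for r,z in((94,23),(70,23),(75,15)))])
p=S["pixels"][185:212,270:300].astype(int)
b,g,r=p[...,0],p[...,1],p[...,2]
Y=(r>150)&(g>110)&(b<100); R=(r>150)&(g<90)
for n,m in(("Y",Y),("R",R)):
    for v in range(27):
        if m[v].any(): print(n,v+185,(np.where(m[v])[0]+270).tolist())
E
```

```text
110 [[592, 102], [588, 147], [589, 149]]
112 [[585, 102], [583, 147], [583, 148]]
113.2 [[580, 102], [579, 147], [579, 148]]
114 [[577, 102], [577, 147], [577, 148]]
116 [[570, 102], [571, 147], [571, 148]]
118 [[562, 102], [565, 147], [564, 149]]
120 [[554, 102], [559, 148], [558, 149]]
Y 198 [280, 281]
Y 199 [280, 281]
Y 200 [280, 281]
Y 201 [280, 281]
Y 202 [280, 281]
Y 203 [280, 281]
Y 204 [280, 281]
Y 205 [280, 281]
R 203 [282, 283]
R 204 [282, 283, 284]
R 205 [282, 283, 284]
```

```bash
python3 - <<'E'
from h import *
T=np.load("top0.npy",allow_pickle=True).item();S=np.load("side0.npy",allow_pickle=True).item()
c=np.array([548,267.9])
for n,f,(u0,u1,v0,v1) in(("T",T,(215,235,215,232)),("S",S,(274,291,198,212))):
    p=f["pixels"][v0:v1,u0:u1].astype(float); w=np.clip((p[...,2]-np.maximum(p[...,1],p[...,0])-25),0,None)
    w[(p[...,1]>p[...,0]+45)]=0
    vv,uu=np.mgrid[v0:v1,u0:u1]; u=(w*uu).sum()/w.sum();v=(w*vv).sum()/w.sum(); X=ray(f,u,v,15); d=X[:2]-c
    print(n,u,v,X,np.hypot(*d),np.degrees(np.arctan2(d[1],d[0])))
S2=np.load("s2.npy",allow_pickle=True).item()
p=S2["pixels"][195:206,274:290].astype(float); 
print((p[...,1]-p[...,0]).astype(int)); print((p[...,2]-p[...,1]).astype(int))
print([(r,pix(S,[*ray(S,281.7,204.5,15)[:2]+np.array([r,0]),15])[0]) for r in(-7,7)])
E
```

```text
T 225.11613805970148 222.51803482587064 [518.12973137 337.30020498  15.        ] 75.55541938905382 113.28733681774227
S 281.80378997236477 204.38610343466246 [520.15998638 337.42176207  15.        ] 74.88886271958651 111.82364989209243
[[  2   4   6   6   4   6   7   7   8   9   8   7   8   7   4   7]
 [  8   8   6   6   5   8   6   8   8   5   6   8   7   4   5   6]
 [  5   6   5   5   5  10  46  36   7   4   7   6   7   5   5   7]
 [  7   7   7   8   5  28 167 120   6   6   7   6   7   5   7   8]
 [  5   6   7   6   4  35 165 123   6   8   5   7   6   4   6   5]
 [  5   4   2   4   3  39 164 121   5   5   6   5   6   7   5   6]
 [  4   2   7   3   5  38 165 121   5   6   6   5   9   6   6   6]
 [  5   4   4   4  -3  39 167 122   4   5   3   3   7   5   4   5]
 [  0   5   1   1   1  41 166 137   4   3   1   0   2   1  -1   2]
 [  1   7   2   0   0  40 166 166   5   3   0   2   6   2   0   0]
 [ -1   4   8   0   0  40 163 162   6   6   4   2  10  -2   1  -1]]
[[  3   2   3   4  -2  -3  -2  -3  -3   0   3   4   4   4   4   4]
 [  5   5   5   3  -2  -4  -4  -2  -3   2   5   3   6   4   4   5]
 [  3   5   5   5  -1  -1  15  16  -4   4   3   1   3   3   5   3]
 [  5   4   4   2   0  12  20  39  -1   4   4   6   1   5   4   4]
 [  4   0   4   2   1  14  20  44   3   3   4   6   4   4   4   4]
 [  3   2   5   5   2  17  22  44   3   5   6   6   4   4   3   5]
 [  2   3   0   2   3  16  22  43   4   4   4   3   3   3   4   3]
 [  1   1   2  -2   4  16  20  50  56  51   4   3   4   3   3   4]
 [  1   2   0   1   0  16  20  53 158 150  33   2   2   3   3   1]
 [  2   4   4   3   2  26  21  17 181 180 123   1   5   3   0   0]
 [  2   4   5  -1   1  29  23  19 184 181 174   1   8   2   1   1]]
[(-7, 279.2), (7, 284.2)]
```

In the side view the lever sits at u=280.3 and the dot centre at 281.8, so the lever is about 3.5 mm (2.6°) short. Nudging about 4 mm.

```bash
python3 -m crank '[{"tx":-1,"ty":0,"tz":0,"turn":0},{"tx":-1,"ty":0,"tz":0,"turn":0},{"tx":-1,"ty":0,"tz":0,"turn":0},{"tx":-1,"ty":0,"tz":0,"turn":0},{"tx":0,"ty":0,"tz":0,"turn":0},{"tx":0,"ty":0,"tz":0,"turn":0},{"tx":0,"ty":0,"tz":0,"turn":0}]'
cat >> h.py <<'E'
def lev(f,v0,v1,u0=270,u1=300):
    p=f["pixels"][v0:v1,u0:u1].astype(float); w=np.clip(np.minimum(p[...,1],p[...,2])-p[...,0]-15,0,None); return (w*np.arange(u0,u1)).sum(1)/w.sum(1)
E
python3 - <<'E'
from h import *
go(495.9,349.7,51)
s=env.grab_frame("side");np.save("s3.npy",s,allow_pickle=True)
print(lev(np.load("s2.npy",allow_pickle=True).item(),198,206),lev(s,198,206))
E
```

```text
time: 7.55
ee_pos: [492.0, 346.6, 51.3]
eef_rot: [-0.661, 1.817, -1.817]
wrist_force: [-0.3, -1.3, 0.3]
gripper_width: -0.004
tcp [492.  346.6  51.3] F [-0.3 -1.3  0.3] q6 1.43 t 7.55 x-angle -140.0 yz -1.0
tool delta [-4.9  0.3  0.1]
[280.34074074 280.31654676 280.29390681 280.29749104 280.29328622
 280.32107023 280.3853211  280.38125   ] [281.5703125  281.51503759 281.53639847 281.51908397 281.46315789
 281.38509317 281.36170213 281.37654321]
```

The lever now lies at u≈281.4 against the dot's 281.8, about 1 mm off. Backing off, lifting, and checking from the top.

```bash
python3 -m crank '[{"tx":3,"ty":0,"tz":0,"turn":0},{"tx":10,"ty":0,"tz":0,"turn":0},{"tx":10,"ty":0,"tz":0,"turn":0},{"tx":0,"ty":-25,"tz":0,"turn":0},{"tx":0,"ty":-40,"tz":0,"turn":0},{"tx":0,"ty":-40,"tz":0,"turn":0},{"tx":-20,"ty":0,"tz":40,"turn":0},{"tx":-40,"ty":0,"tz":40,"turn":0},{"tx":-40,"ty":0,"tz":20,"turn":0},{"tx":-40,"ty":0,"tz":0,"turn":0}]'
python3 -m crank '[{"tx":-40,"ty":0,"tz":0,"turn":0},{"tx":0,"ty":0,"tz":0,"turn":0},{"tx":0,"ty":0,"tz":0,"turn":0}]'
python3 - <<'E'
from h import *
go(651,362.7,57)
f=env.grab_frame("top");s=env.grab_frame("side")
cv2.imwrite("pics/c3.png",np.hstack([cv2.resize(f["pixels"][155:265,205:315],(330,330),interpolation=2),cv2.resize(s["pixels"][180:235,240:315],(450,330),interpolation=2)]))
E
```

```text
time: 8.85
ee_pos: [647.6, 343.5, 156.3]
eef_rot: [-0.659, 1.818, -1.819]
wrist_force: [0.0, 1.6, 1.1]
gripper_width: -0.001
time: 9.22
ee_pos: [676.0, 370.4, 156.1]
eef_rot: [-0.662, 1.817, -1.818]
wrist_force: [-0.6, -0.1, -0.2]
gripper_width: 0.004
tcp [676.  370.4 156.1] F [-0.6 -0.1 -0.2] q6 1.33 t 9.225 x-angle -140.0 yz -1.0
tool delta [ 24.   99.1 -10.2]
```

View pics/c3.png

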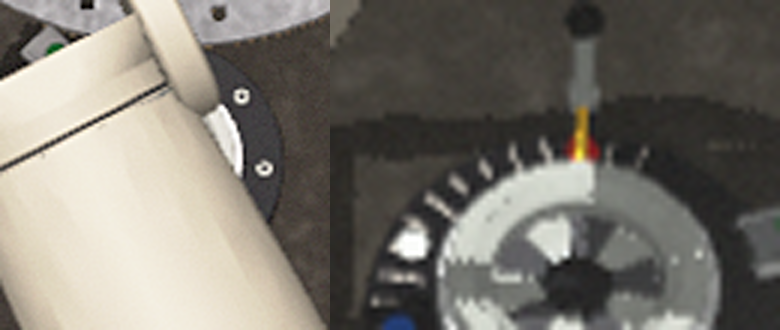

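The side crop shows the lever across the middle of the red dot at (582,150), with the pin free. Staging outside the lock post.

```bash
python3 -m crank '[{"tx":24,"ty":0,"tz":-10,"turn":-0.045},{"tx":0,"ty":0,"tz":0,"turn":0},{"tx":0,"ty":25,"tz":0,"turn":0},{"tx":0,"ty":25,"tz":0,"turn":0},{"tx":0,"ty":25,"tz":0,"turn":0},{"tx":0,"ty":18,"tz":0,"turn":0},{"tx":0,"ty":10,"tz":0,"turn":0},{"tx":0,"ty":0,"tz":0,"turn":0},{"tx":0,"ty":0,"tz":0,"turn":0}]'
python3 - <<'E'
from h import *
go(611.3+11*.736,326.1+11*.677,53)
s=env.grab_frame("side")
cv2.imwrite("pics/c4.png",cv2.resize(s["pixels"][175:255,245:345],(600,480),interpolation=2))
E
```

```text
time: 10.45
ee_pos: [652.3, 363.3, 54.8]
eef_rot: [-0.694, 1.787, -1.787]
wrist_force: [-0.7, -0.0, -0.8]
gripper_width: -0.001
tcp [652.3 363.3  54.8] F [-0.7 -0.  -0.8] q6 1.29 t 10.45 x-angle -137.4 yz -1.0
tool delta [44.4  1.7 -0.4]
```

View pics/c4.png

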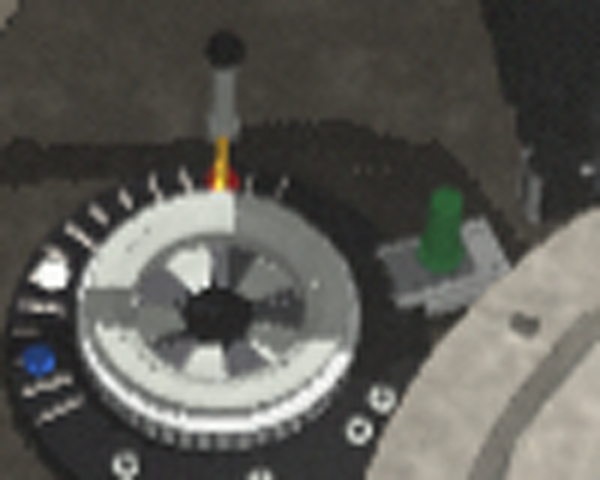

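The side crop shows the fingertips at about (530,185), outside the green post at (445,230), with the lever still on red. Pushing slowly inward.

```bash
python3 -m crank '[{"tx":4,"ty":0,"tz":0,"turn":0},{"tx":4,"ty":0,"tz":0,"turn":0},{"tx":4,"ty":0,"tz":0,"turn":0},{"tx":2,"ty":0,"tz":0,"turn":0},{"tx":2,"ty":0,"tz":0,"turn":0},{"tx":2,"ty":0,"tz":0,"turn":0},{"tx":2,"ty":0,"tz":0,"turn":0},{"tx":2,"ty":0,"tz":0,"turn":0},{"tx":2,"ty":0,"tz":0,"turn":0}]'
python3 -m crank '[{"tx":1.5,"ty":0,"tz":0,"turn":0},{"tx":1.5,"ty":0,"tz":0,"turn":0},{"tx":1,"ty":0,"tz":0,"turn":0},{"tx":0,"ty":0,"tz":0,"turn":0},{"tx":0,"ty":0,"tz":0,"turn":0}]'
cat >> h.py <<'E'
def post(f):
    p=f["pixels"][190:235,300:335].astype(float); w=np.clip(p[...,1]-np.maximum(p[...,0],p[...,2])-20,0,None); vv,uu=np.mgrid[190:235,300:335]; return (w*uu).sum()/w.sum(),(w*vv).sum()/w.sum(),w.sum()
def chk():
    S=np.load("side0.npy",allow_pickle=True).item(); f=env.grab_frame("side"); a,b=post(S),post(f)
    d=np.array([.736,.677]); p0=np.array([619.5,335.4]); e=np.array(pix(f,[*(p0-14*d),45]))-pix(f,[*p0,45])
    print("post",a,b,"14mm=",e,"moved mm",14*np.dot(np.array(b[:2])-a[:2],e)/np.dot(e,e),"lever u",lev(f,198,206)); return f
E
python3 -c "
from h import *
go(611.3+11*.736,326.1+11*.677,53);chk()"
```

```text
time: 11.62
ee_pos: [634.0, 346.7, 53.3]
eef_rot: [-0.696, 1.788, -1.788]
wrist_force: [-0.6, -0.3, -0.4]
gripper_width: -0.002
time: 12.25
ee_pos: [631.2, 344.1, 53.3]
eef_rot: [-0.696, 1.788, -1.788]
wrist_force: [0.9, 0.8, -0.3]
gripper_width: -0.001
tcp [631.2 344.1  53.3] F [ 0.9  0.8 -0.3] q6 1.28 t 12.25 x-angle -137.4 yz -1.0
tool delta [15.8  0.3 -0.2]
post (np.float64(318.82186576614606), np.float64(212.1304347826087), np.float64(2369.0)) (np.float64(317.77129629629627), np.float64(213.1462962962963), np.float64(1080.0)) 14mm= [-5.4  1.4] moved mm 3.191964575479493 lever u [281.57142857 281.59459459 281.65467626 281.69473684 281.544
 281.42657343 281.40268456 281.42857143]
```

```bash
for i in 1; do python3 -m crank '[{"tx":1,"ty":0,"tz":0,"turn":0},{"tx":1,"ty":0,"tz":0,"turn":0},{"tx":1,"ty":0,"tz":0,"turn":0},{"tx":1,"ty":0,"tz":0,"turn":0},{"tx":1,"ty":0,"tz":0,"turn":0},{"tx":1,"ty":0,"tz":0,"turn":0},{"tx":0,"ty":0,"tz":0,"turn":0}]'; done
python3 -c "
from h import *
go(611.3+11*.736,326.1+11*.677,53);chk()"
```

```text
time: 13.18
ee_pos: [626.6, 340.0, 53.3]
eef_rot: [-0.697, 1.788, -1.788]
wrist_force: [1.8, 0.5, -0.5]
gripper_width: -0.001
tcp [626.6 340.   53.3] F [ 1.8  0.5 -0.5] q6 1.28 t 13.175 x-angle -137.4 yz -1.0
tool delta [ 9.6  0.3 -0.1]
post (np.float64(318.82186576614606), np.float64(212.1304347826087), np.float64(2369.0)) (np.float64(315.50091407678246), np.float64(213.7943327239488), np.float64(1094.0)) 14mm= [-5.4  1.4] moved mm 9.11556386138031 lever u [281.56756757 281.57657658 281.57272727 281.64539007 281.68527919
 281.43835616 281.41610738 281.44444444]
```

```bash
python3 -m crank '[{"tx":0.5,"ty":0,"tz":0,"turn":0},{"tx":0.5,"ty":0,"tz":0,"turn":0},{"tx":0.5,"ty":0,"tz":0,"turn":0},{"tx":0.5,"ty":0,"tz":0,"turn":0},{"tx":0,"ty":0,"tz":0,"turn":0}]'
python3 -m crank '[{"tx":0.5,"ty":0,"tz":0,"turn":0},{"tx":0.5,"ty":0,"tz":0,"turn":0},{"tx":0,"ty":0,"tz":0,"turn":0}]'
python3 -c "
from h import *
go(611.3+11*.736,326.1+11*.677,53);chk()"
```

```text
time: 13.85
ee_pos: [625.2, 338.7, 53.3]
eef_rot: [-0.696, 1.788, -1.788]
wrist_force: [0.8, 1.0, -0.1]
gripper_width: -0.005
time: 14.22
ee_pos: [624.4, 338.0, 53.3]
eef_rot: [-0.696, 1.788, -1.788]
wrist_force: [0.5, 0.3, 0.3]
gripper_width: 0.004
tcp [624.4 338.   53.3] F [0.5 0.3 0.3] q6 1.28 t 14.225 x-angle -137.4 yz -1.0
tool delta [ 6.7  0.3 -0.1]
post (np.float64(318.82186576614606), np.float64(212.1304347826087), np.float64(2369.0)) (np.float64(314.44454887218046), np.float64(214.06766917293234), np.float64(1064.0)) 14mm= [-5.4  1.4] moved mm 11.853950875133172 lever u [281.57017544 281.58181818 281.58333333 281.5078125  281.32947977
 281.47019868 281.41666667 281.43624161]
```

```bash
python3 -m crank '[{"tx":0.5,"ty":0,"tz":0,"turn":0},{"tx":0.5,"ty":0,"tz":0,"turn":0},{"tx":0,"ty":0,"tz":0,"turn":0}]' | grep force
python3 -c "
from h import *
go(611.3+11*.736,326.1+11*.677,53);chk()"
```

```text
wrist_force: [0.1, 0.2, -0.1]
tcp [623.7 337.3  53.3] F [ 0.1  0.2 -0.1] q6 1.28 t 14.65 x-angle -137.4 yz -1.0
tool delta [ 5.7  0.3 -0.2]
post (np.float64(318.82186576614606), np.float64(212.1304347826087), np.float64(2369.0)) (np.float64(314.06993642143505), np.float64(214.2724795640327), np.float64(1101.0)) 14mm= [-5.4  1.4] moved mm 12.892992807714167 lever u [281.57894737 281.58928571 281.58035714 281.5        281.3372093
 281.43835616 281.39189189 281.42465753]
```

```bash
python3 -m crank '[{"tx":0.5,"ty":0,"tz":0,"turn":0},{"tx":0.5,"ty":0,"tz":0,"turn":0},{"tx":0,"ty":0,"tz":0,"turn":0}]' | egrep 'force|ee'
python3 -c "
from h import *
chk()"
```

```text
ee_pos: [623.2, 336.8, 53.3]
eef_rot: [-0.696, 1.788, -1.788]
wrist_force: [1.9, 1.2, -0.9]
post (np.float64(318.82186576614606), np.float64(212.1304347826087), np.float64(2369.0)) (np.float64(313.7296058661778), np.float64(214.40971585701192), np.float64(1091.0)) 14mm= [-5.4  1.4] moved mm 13.80619400693786 lever u [281.57142857 281.58558559 281.57894737 281.50381679 281.33333333
 281.45578231 281.4375     281.42      ]
```

```bash
for k in 1; do python3 -m crank '[{"tx":0.5,"ty":0,"tz":0,"turn":0},{"tx":0.5,"ty":0,"tz":0,"turn":0},{"tx":0,"ty":0,"tz":0,"turn":0}]' | egrep 'force|ee'; done
python3 -c "
from h import *
chk()"
```

```text
ee_pos: [623.0, 336.6, 53.4]
eef_rot: [-0.694, 1.788, -1.786]
wrist_force: [5.8, 4.7, -1.0]
post (np.float64(318.82186576614606), np.float64(212.1304347826087), np.float64(2369.0)) (np.float64(313.6875), np.float64(214.40578358208955), np.float64(1072.0)) 14mm= [-5.4  1.4] moved mm 13.906005411004786 lever u [281.57142857 281.59090909 281.58181818 281.58035714 281.55371901
 281.42361111 281.44755245 281.44      ]
```

At the stop: the force rose to about 7.5 N and the post no longer moves. Backing off and clearing the view.

```bash
python3 -m crank '[{"tx":-2,"ty":0,"tz":0,"turn":0},{"tx":-8,"ty":0,"tz":0,"turn":0},{"tx":-12,"ty":0,"tz":0,"turn":0},{"tx":0,"ty":-25,"tz":0,"turn":0},{"tx":0,"ty":-40,"tz":0,"turn":0},{"tx":0,"ty":-40,"tz":0,"turn":0},{"tx":0,"ty":-40,"tz":0,"turn":0},{"tx":30,"ty":-30,"tz":30,"turn":0},{"tx":40,"ty":0,"tz":40,"turn":0},{"tx":40,"ty":0,"tz":40,"turn":0}]' | grep ee_pos
python3 -m crank '[{"tx":40,"ty":0,"tz":40,"turn":0},{"tx":40,"ty":0,"tz":40,"turn":0},{"tx":40,"ty":0,"tz":40,"turn":0},{"tx":40,"ty":0,"tz":40,"turn":0},{"tx":0,"ty":0,"tz":40,"turn":0},{"tx":0,"ty":0,"tz":40,"turn":0},{"tx":0,"ty":0,"tz":0,"turn":0},{"tx":0,"ty":0,"tz":0,"turn":0},{"tx":0,"ty":0,"tz":0,"turn":0}]'
python3 - <<'E'
from h import *
s=chk();f=env.grab_frame("top")
cv2.imwrite("pics/c5.png",np.hstack([cv2.resize(f["pixels"][155:265,205:315],(440,440),interpolation=2),np.vstack([cv2.resize(s["pixels"][180:270,235:335],(360,324),interpolation=2),np.zeros((116,360,3),np.uint8)])]))
E
```

```text
ee_pos: [631.7, 194.2, 228.8]
time: 17.92
ee_pos: [676.1, -88.5, 228.9]
eef_rot: [-0.697, 1.787, -1.787]
wrist_force: [-0.6, 1.3, -0.1]
gripper_width: -0.0
post (np.float64(318.82186576614606), np.float64(212.1304347826087), np.float64(2369.0)) (np.float64(314.62976085031), np.float64(210.44109831709477), np.float64(1129.0)) 14mm= [-5.4  1.4] moved mm 9.119927278699699 lever u [284.44444444 286.22222222 288.16981132 286.73809524 281.85074627
 279.         278.8028169  278.93421053]
```

View pics/c5.png

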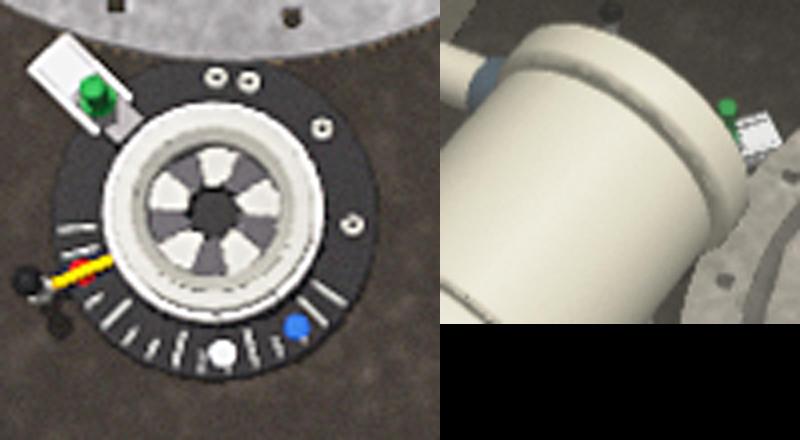

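The top view shows the lever through the middle of the red dot at (82,272), and the post moved in from (76,66) to (95,87), about 14 mm. Nothing is touching. Handing in.

```bash
python3 -c "
from rig import env
print(env.finish_job())"
```

```text
the job is handed in; nothing more can be done
None
```

I pushed the lever by its pin onto the red dot with closed fingers, then pushed the green post in to its stop, backed off clear of everything and handed the job in at about 18 s of the 64 s allowed.

- **Lever:** the last top view shows its centre line through the middle of the red dot, within about 1 mm. The side view gave the same result to about 1 mm.
- **Lock slide:** the post moved in by about 14 mm by side-image measurement. The last push raised the wrist force to about 7.5 N with no further motion, so it was at its stop. That was the highest force I read; forces were only read at the end of each move.
- **Neighbours:** the jar, the pipe elbow and the pipe nipple were outside the pushing paths. I did not measure them again at the end.
- **Disagreements:**
  - The finger's offset from the pin was about 6 mm more than I had estimated, so I set the lever by the image instead.
  - In the last side view the arm hid the valve, so its post and lever numbers are not valid. The final check rests on the top view and the earlier side views.

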